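# Roll a jar up the coding rack and start the coder

## Robot

A 6-joint arm with a two-finger parallel gripper is mounted at the origin on the work surface. World frame = base frame: x ahead of the robot, y to its left, z up, the work surface at z = 0. Lengths are in m, angles in rad, forces in N, time in s.
With the tool pointing down it reaches from about 0.325 to 0.775 m from the base axis. Payload 5.5 kg.
Tool frame: the origin (TCP) lies midway between the tips of the shut fingers; the grasp point (between the pads) lies tcp_to_grasp behind it (tcp_to_grasp is the distance from the TCP to the grasp point, in m); z points along the fingers, y is the direction in which the jaws open and shut (so a half turn about z gives the same grasp; the last joint's range is limited). The gripper opens to 88 mm and grips with 3 to 60 N. Pads are 20 mm wide; open, the fingers measure 115 mm over their backs; the gripper's body (75 mm by 178 mm) begins 61 mm behind the grasp point.
Start: joints at [1.089, 0.091, 1.231, -0, 1.82, -0.057], TCP at [0.247, 0.547, 0.223] pointing down, gripper open.
Joint ranges: [-2.87, 2.87], [-0.86, 2.18], [0.17, 2.46], [-1.51, 4.65], [0.06, 2.69], [-2.65, 2.65]. Speed limits (rad/s): [2.57, 2.57, 3.01, 3.14, 3.14, 3.14].

## Interface

Orientations are given as a unit quaternion [x, y, z, w].
In Python, from cell import * gives the robot as it stands.
- The arm moves only by the shell command python3 -m creep 'ROWS' [FORCE]. ROWS is JSON, one flat list of numbers, 7 for each row, row after row: the closure, from 0 (fully open) to 1 (shut), then the shift along the tool's x, y, z in mm, then the turn, a rotation vector about the tool's x, y, z in rad. A call has 1 to 12 rows; each row is the pose to reach, as a shift and turn from the pose measured when the call began, along the tool's axes at that moment; what a row does not reach only later rows make up. A row lasts 1/10 s, in which the tool goes at most 50 mm and 8.59 degrees, less where a joint would pass 70% of its speed; a pose out of reach is approached as far as the arm can. A call with a gripper value outside its range is refused whole. The fingers move at their own pace and stop on an object; FORCE is the grip in N (left out, the last holds). Time passes only in rows, so rows that repeat a pose let the fingers close. It gives the time, the measured TCP pose, the force and the opening at its end, in the units of the state.
- get_obs(): the state, without advancing time (a new reading comes with each control period).
- snapshot(name): name is "scene" or "top" or "wrist"; returns the picture (480x640x3 uint8, red, green, blue); there is no depth.
- camera_info(name): a dict with "K" (3x3 intrinsics, pixels), "extrinsics" (4x4, takes a point from camera to world coordinates); the wrist camera has in their place "tool_from_camera" (4x4, takes a point from camera to tool coordinates, whose origin is the TCP and whose axes are the flange's). Camera axes: x right, y down, z forward; pixel columns grow to the right and rows downward; lengths in m; the calibration is good to about 2 mm. A picture is of the moment at which its call begins: read the wrist's pose just before it. camera_info takes no time and is no camera call.
- job_done(): hands the job in, once; it reports no verdict.
The state is a dict: "clock": time; "joint_pos": joint angles; "qd": joint speeds; "joint_torque": joint torques, N m; "tcp_pos": TCP position; "tool_rot": TCP orientation; "ft_force": force on the tool from outside, world axes, zero at the start; "ft_torque": the same for the moment, N m; "width": opening from 0.0 (shut) to 1.0 (fully open).
Only numpy, scipy, OpenCV 4.12 (cv2) and the standard library are available. Lean on these libraries where they do the work, as an engineer would, in place of code of your own. Each camera call takes 0.05 s, during which the arm holds its last target. There are 200 camera calls.

## Task

With the fingertips, gently push the jar with the yellow label up its sloped gutter, over the crest and fully home against the stop so that it stays there and does not roll back; roll it steadily with the fingers behind it, and do not flick it, let it run back down on the way, lift it or pick it up. Then press the green start button fully down and let it go. Leave the teal jar at the low end of its gutter and everything else where it stands.

Things in the scene. Friction and masses are not known exactly. Their poses are not given: they have to be found in the camera images.
- rack: Coding rack, fixed: base plate 170 x 375 mm with two parallel sloped gutters (grey floors, steel side walls). Origin on the table surface under the middle between the gutters. Axes: x across the gutters, y along them uphill to the stops, z up. Gutter centre lines at rack x = -45 and +45 mm; each is 47 mm wide inside, 57 outside; walls stand 18 mm above the floor.
- lip (a point): Low end of the gutters, on the middle line of the rack (x = 0): rack y = -150 mm, inner top edge of the lips that close the low ends, 26 mm above the table, 6 mm thick. The gutter floor here is 12 mm above the table and from here rises straight at 6 degrees to the crest.
- crest (a point): Crest of the gutter floors, on the middle line of the rack (x = 0): rack y = +80 mm, 36 mm above the table. Beyond it the floors fall at 8 degrees to the stops. A jar pushed until its centre is past the crest rolls on by itself into this dip and stays at the stop; one let go before the crest rolls back down to the lip.
- stop (a point): Top edge of the stops' faces, on the middle line of the rack (x = 0): rack y = +145 mm, 85 mm above the table. One black rubber stop at the top end of each gutter; behind them stands the white coder housing (rack y = 153 to 213 mm, 170 mm wide, 118 mm high).
- yellow_jar_center (a point): Centre of the jar to code: smooth, slippery, white with a wide YELLOW label band, 70 mm diameter, 42 mm thick, 110 to 225 g, standing on its rim in either gutter so that it rolls along it. It starts at rest against the lip, centre at rack y = -124 mm, 50 mm above the table. Home against the stop: rack y = +110 mm, 67 mm above the table.
- teal_jar_center (a point): Centre of the other jar, the same but with a dark TEAL label band, at the low end of the other gutter; to be left there.
- start_top (a point): Centre of the top face of the coder's green start button (32 mm diameter), on a grey box 100 x 100 x 35 mm that stands on the table beside the low end of the rack. It is pressed straight down; z of the point is the height of the button's top.
- start (a joint): Travel of the start button: 0 released, 0.006 m fully down (spring, 5 N at full travel; it comes back by itself).
- jar_a: Closed jar with yellow label standing flat on the table, 70 mm diameter, 42 mm high; bystander, leave alone. Origin at the centre of its underside.
- jar_b: The same with teal label; bystander. Origin at the centre of its underside.
- jar_c: The same with yellow label; bystander. Origin at the centre of its underside.
- tape: Empty tan tape core, 90 mm diameter, 45 mm high; bystander. Origin at the centre of its underside.
- spatula: Spatula lying at the far side of the table; bystander. Origin at its underside.
- bottle: Clear bottle with blue cap, 56 mm diameter, 100 mm high, standing at the far side; bystander. Origin at the centre of its underside.
There are look-alikes about, which are no part of the job. Leave any blue or purple look-alike of the part that bears start_top alone.

How it is judged:
On the way, in this order (a step that is already met when the one before it is completed fails the run):
1. the yellow jar rests home against the stop (y of yellow_jar_center in the frame of rack between 0.104 and 0.116 m and z of yellow_jar_center in the frame of rack between 0.06 and 0.073 m and linear speed of yellow_jar below 0.02 m/s), for 0.2 s.
2. then the start button is pressed fully down (at least 4.5 of 6 mm) (value of joint start above 0.0045 m), for 0.02 s.
At the end, for the whole second after the job is handed in: The yellow jar rests in its gutter against the stop (centre within 6 mm of home along the gutter, slower than 0.02 m/s), the teal jar is still at the low end of its gutter, and the button has been pressed and has come back up (all of step 1 and (x of yellow_jar_center in the frame of rack between -0.055 and -0.035 m or x of yellow_jar_center in the frame of rack between 0.035 and 0.055 m) and y of teal_jar_center in the frame of rack below -0.105 m and value of joint start below 0.002 m); the robot touches nothing.
It fails at once if the yellow jar is lifted out of its gutter (about 12 mm or more off the floor) (z of yellow_jar_center in the frame of rack above 0.083 m or (y of yellow_jar_center in the frame of rack below -0.07 m and z of yellow_jar_center in the frame of rack above 0.068 m) or (y of yellow_jar_center in the frame of rack below 0 m and z of yellow_jar_center in the frame of rack above 0.0755 m)).
It fails at once if the yellow jar is flicked, thrown, or let run back down the gutter (faster than 0.4 m/s) (linear speed of yellow_jar above 0.4 m/s).
It fails at once if the teal jar is moved more than 20 mm (distance of teal_jar_center from where it was at the start of the episode above 0.02 m).
It fails at once if a bystander is moved more than 25 mm (distance of any of jar_a, jar_b, jar_c, tape, spatula, bottle from where it was at the start of the episode above 0.025 m).
It also fails if it takes over 58 s, if anything falls off the work surface, if the arm or the gripper's body presses on something with over 40 N, if the wrist force passes 120 N, or if a joint passes its speed limit or range.

## Working session

There is one attempt and no reset: what is moved stays moved. The work goes in short steps, Python scripts to look and compute and a shell command to move; the robot and the scene stay as the last step left them, time stands still between calls to the robot, and variables do not carry over. Pictures are saved under pics/ and viewed, about 8 in all and at most 12, crops included, and the job is handed in when it is done.

```bash
mkdir -p pics
python3 - <<'E'
from cell import *
import cv2
for n in ("scene","top"):
    cv2.imwrite(f"pics/{n}0.png",snapshot(n)[:,:,::-1])
    c=camera_info(n);print(n,c["K"],c["extrinsics"])
o=get_obs();print(o);print(camera_info("wrist"))
try: print(tcp_to_grasp)
except Exception as e: print(e)
E
```

```text
scene [[607.93461479   0.         319.86596593]
 [  0.         607.93461479 236.211447  ]
 [  0.           0.           1.        ]] [[-0.87295447  0.36897426 -0.31907442  1.07071857]
 [ 0.48749007  0.63650589 -0.59767356  0.89371352]
 [-0.01743341 -0.67728742 -0.73551195  1.3282058 ]
 [ 0.          0.          0.          1.        ]]
top [[479.22364408   0.         313.83093016]
 [  0.         479.22364408 242.57893327]
 [  0.           0.           1.        ]] [[-2.92494386e-02 -9.94415283e-01  1.01403721e-01  3.66694542e-01]
 [-9.99570278e-01  2.92944713e-02 -1.04532187e-03 -9.37596311e-02]
 [-1.93108436e-03 -1.01390721e-01 -9.94844808e-01  1.60955263e+00]
 [ 0.00000000e+00  0.00000000e+00  0.00000000e+00  1.00000000e+00]]
{'clock': 0.1, 'joint_pos': array([ 1.08930653e+00,  9.17689838e-02,  1.23174859e+00,  1.23711735e-05,
        1.81982375e+00, -5.66877250e-02]), 'qd': array([-0.00082098, -0.00046622, -0.00479596, -0.00042372,  0.00073322,
       -0.00107465]), 'joint_torque': array([ 2.12501305e-03, -4.47859418e+01, -4.07566774e+01,  6.99379086e-02,
        2.84536678e-02, -6.04839170e-05]), 'tcp_pos': array([0.24714942, 0.54643521, 0.22163823]), 'tool_rot': array([ 2.10806017e-01,  9.77527523e-01, -8.41276689e-04, -2.38224995e-04]), 'ft_force': array([-0.41533649,  0.76139156, -0.49050018]), 'ft_torque': array([ 0.0190712 ,  0.05111586, -0.03591747]), 'width': 1.00226572421656}
{'K': array([[372.40664088,   0.        , 320.28342724],
       [  0.        , 372.40664088, 237.47462359],
       [  0.        ,   0.        ,   1.        ]]), 'tool_from_camera': array([[-7.38165976e-04, -9.65917525e-01, -2.58848972e-01,
         7.23348644e-02],
       [ 9.99998856e-01, -1.05479041e-03,  1.08432113e-03,
        -2.15629409e-04],
       [-1.32039619e-03, -2.58847875e-01,  9.65917198e-01,
        -1.62178052e-01],
       [ 0.00000000e+00,  0.00000000e+00,  0.00000000e+00,
         1.00000000e+00]])}
0.0187
```

View pics/top0.png

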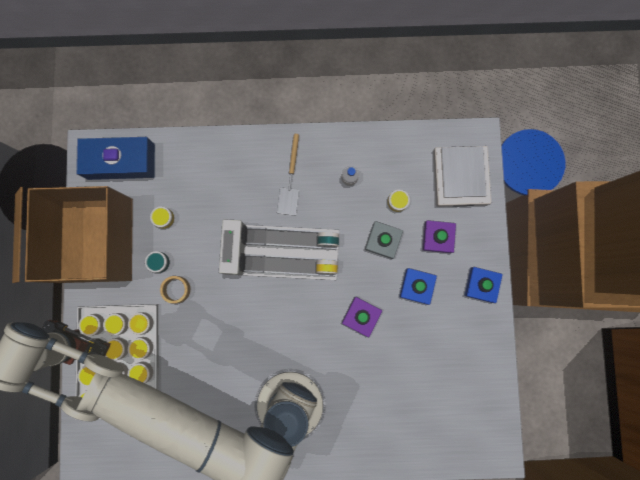

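View pics/scene0.png

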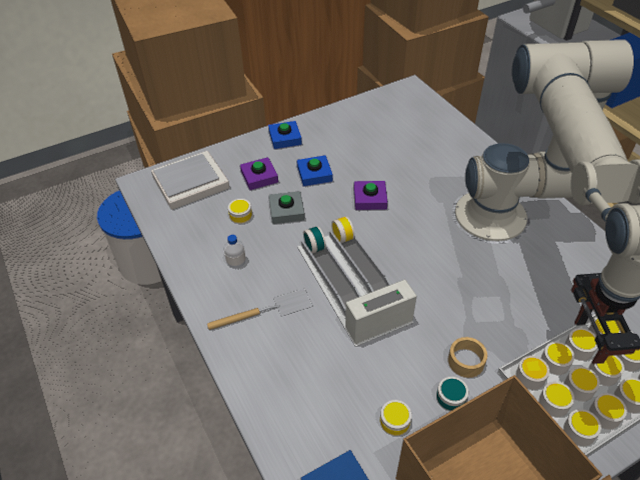

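The top view shows the yellow jar at (327,267) in the gutter nearer the robot, and the teal jar at (327,239). For the button there are five candidates: grey (385,240), blue (419,286) and (485,285), purple (440,236) and (362,317). Only the grey one beside the low end of the rack fits. I'll enlarge to confirm.

Run:
```python
import cv2
im=cv2.imread("pics/top0.png")
cv2.imwrite("pics/crop1.png",cv2.resize(im[205:290,210:410],None,fx=4,fy=4,interpolation=cv2.INTER_CUBIC))
```

```text
(no output)
```

View pics/crop1.png

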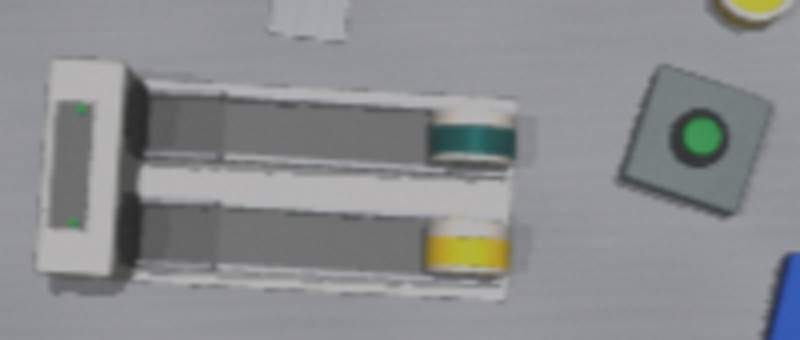

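The grey box has a green button at crop (702,136). The yellow jar is in the lower gutter at crop (467,246), the teal one at (472,137), and the crest lines are at crop x≈219.

```bash
cat > h.py <<'E'
from cell import *
import numpy as np
from scipy.spatial.transform import Rotation as R
def ray(K,T,uv,z):
    d=T[:3,:3]@np.linalg.solve(K,[*uv,1]); return T[:3,3]+d*(z-T[2,3])/d[2]
def top(u,v,z):
    c=camera_info("top"); return ray(c["K"],c["extrinsics"],(210+u/4-.375,205+v/4-.375),z)
def wrist(o,uv,z):
    c=camera_info("wrist");T=np.eye(4);T[:3,:3]=R.from_quat(o["tool_rot"]).as_matrix();T[:3,3]=o["tcp_pos"]
    return ray(c["K"],T@c["tool_from_camera"],uv,z)
def delta(o,p,yaw):
    "shift (tool mm) and turn (tool rotvec) to TCP p, tool down with tool y at angle yaw"
    r=R.from_quat(o["tool_rot"]); y=np.array([np.cos(yaw),np.sin(yaw),0]);z=np.array([0,0,-1.])
    g=R.from_matrix(np.column_stack([np.cross(y,z),y,z]))
    return (r.inv().apply(np.array(p)-o["tcp_pos"])*1000).round(1),(r.inv()*g).as_rotvec().round(3)
E
python3 - <<'E'
from h import *
np.set_printoptions(precision=4,suppress=True)
H=[top(*p,.118) for p in [(52,60),(125,62),(38,270),(113,274)]]
print("housing",H); 
c=np.mean(H,0); ax=H[0]-H[2]; print("width",np.linalg.norm(ax),"depth",np.linalg.norm(H[0]-H[1]),"angle",np.degrees(np.arctan2(ax[1],ax[0])))
cr=[top(221,128,.036),top(217,235,.036)];print("crest",cr)
print("low corners",top(516,100,.03),top(505,300,.03))
print("jars y/t",top(467,246,.083),top(472,137,.083))
B=[top(*p,.035) for p in [(663,65),(773,103),(618,180),(733,217)]];print("box",B,np.mean(B,0),np.linalg.norm(B[0]-B[1]),np.linalg.norm(B[0]-B[2]))
print("btn",top(702,136,.045))
a=np.arctan2(ax[1],ax[0])
x=np.array([np.cos(a),np.sin(a),0]);y=np.array([-np.sin(a),np.cos(a),0])
c[2]=0;O=c-y*.183;print("O from housing",O,"a",a)
m=np.mean(cr,0);m[2]=0;print("O from crest",m-y*.08)
print("jar est",O-x*.045-y*.124)
for q in [*cr,top(467,246,.083)]: print(x@(q-O),y@(q-O))
E
```

```text
housing [array([0.5997, 0.1893, 0.118 ]), array([0.5964, 0.1319, 0.118 ]), array([0.4351, 0.2018, 0.118 ]), array([0.4303, 0.1435, 0.118 ])]
width 0.1651148766225338 depth 0.057461778331603854 angle -4.351064055287487
crest [array([0.5516, 0.0658, 0.036 ]), array([0.4632, 0.0707, 0.036 ])]
low corners [ 0.5685 -0.179   0.03  ] [ 0.4032 -0.1643  0.03  ]
jars y/t [ 0.4457 -0.1331  0.083 ] [ 0.5329 -0.1399  0.083 ]
box [array([ 0.5935, -0.3016,  0.035 ]), array([ 0.5591, -0.3912,  0.035 ]), array([ 0.499 , -0.2605,  0.035 ]), array([ 0.4657, -0.3538,  0.035 ])] [ 0.5293 -0.3268  0.035 ] 0.09600345760364776 0.10310124609478753
btn [ 0.5323 -0.3298  0.045 ]
O from housing [ 0.5015 -0.0158  0.    ] a -0.07594039372994323
O from crest [ 0.5014 -0.0115  0.    ]
jar est [ 0.4472 -0.1361  0.    ]
0.04380855252792894 0.08516822394564186
-0.04469155616096462 0.08340666792262987
-0.046676019232592396 -0.12115329070299946
```

Run:
```python
from h import *
o=get_obs(); print(delta(o,[.442,-.205,.2],-.076))
```

```text
(array([-487.2, -604.3,   22.6]), array([-2.000e-03,  1.000e-03,  1.222e+00]))
```

```bash
python3 -m creep '[1,-244,-302,20,0,0,0.61, 1,-244,-302,20,0,0,0.61, 1,-244,-302,20,0,0,0.61, 1,-244,-302,20,0,0,0.61, 1,-244,-302,20,0,0,0.61, 1,-244,-302,20,0,0,0.61, 1,-244,-302,20,0,0,0.61, 1,-244,-302,20,0,0,0.61, 1,-487,-604,22,0,0,1.22, 1,-487,-604,22,0,0,1.22, 1,-487,-604,22,0,0,1.22, 1,-487,-604,22,0,0,1.22]'
python3 - <<'E'
from h import *
o=get_obs(); print(o["tcp_pos"],delta(o,[.442,-.205,.2],-.076))
E
```

```text
clock: 1.3
tcp_pos: [0.3949, -0.025, 0.2012]
tool_rot: [0.731, 0.682, -0.001, 0.0]
ft_force: [1.1, 0.1, -0.1]
width: 0.004
[ 0.3948828  -0.02495531  0.20123624] (array([-176.3,   59.6,    1.5]), array([-0.   ,  0.001,  0.006]))
```

```bash
python3 -m creep '[1,-176,60,1,0,0,0.006, 1,-176,60,1,0,0,0.006, 1,-176,60,1,0,0,0.006, 1,-176,60,1,0,0,0.006, 1,-176,60,1,0,0,0.006, 1,-176,60,1,0,0,0.006]'
python3 - <<'E'
from h import *
import cv2
o=get_obs(); im=snapshot("wrist"); cv2.imwrite("pics/w1.png",im[:,:,::-1]); print(o["tcp_pos"],o["tool_rot"])
np.save("w1.npy",np.r_[o["tcp_pos"],o["tool_rot"]])
E
```

```text
clock: 1.9
tcp_pos: [0.442, -0.2049, 0.1996]
tool_rot: [0.734, 0.679, -0.001, -0.001]
ft_force: [-0.6, 0.7, 0.1]
width: 0.007
[ 0.44199399 -0.20490793  0.19961179] [ 7.34085064e-01  6.79056748e-01 -7.53665408e-04 -6.95971698e-04]
```

View pics/w1.png

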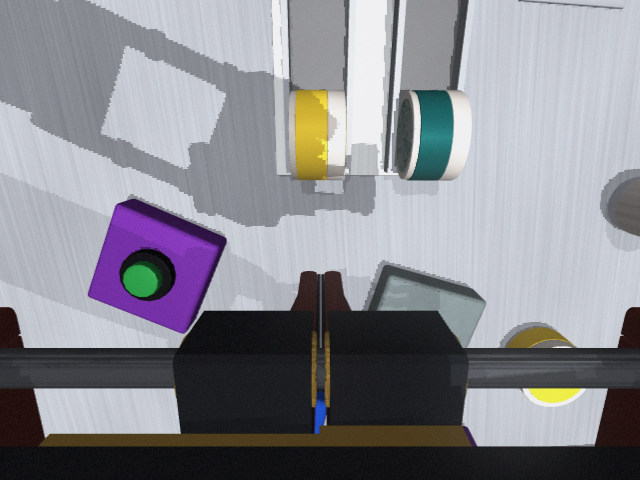

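The wrist view shows the yellow jar at columns 287–347, rows 90–180, straight ahead of the shut fingertips (column ~321). The purple box is to the left, and the grey box is at (425,310), partly hidden.

Run:
```python
from h import *
np.set_printoptions(precision=4,suppress=True)
w=np.load("w1.npy");o=dict(tcp_pos=w[:3],tool_rot=w[3:])
a=-.076;x=np.array([np.cos(a),np.sin(a),0]);y=np.array([-np.sin(a),np.cos(a),0]);O=np.array([.5015,-.0135,0])
for n,uv,z in [("jar L",(287,135),.07),("jar R",(347,135),.07),("jar rear",(317,180),.06),("plate L",(278,175),.026),("plate far-L",(274,0),.03),("gut mid",(367,175),.026),("lowedge R",(385,175),.026),("jartop",(317,130),.083),("jarfront",(317,92),.07)]:
    p=wrist(o,uv,z);print(n,p,x@(p-O),y@(p-O))
print(delta(o,O-.045*x-.195*y+[0,0,.045],a))
```

```text
jar L [ 0.4208 -0.1298  0.07  ] -0.07168928685273081 -0.122046679782359
jar R [ 0.4659 -0.1333  0.07  ] -0.026360684322847754 -0.12216441698253046
jar rear [ 0.4404 -0.1663  0.06  ] -0.04930183606101967 -0.15698949140454574
plate L [ 0.4054 -0.1628  0.026 ] -0.08452878810270471 -0.15616744180785844
plate far-L [ 0.4174 -0.0263  0.03  ] -0.0828556977956465 -0.01916131900886611
gut mid [ 0.4846 -0.169   0.026 ] -0.005029292048165985 -0.15635195531719662
lowedge R [ 0.5006 -0.1703  0.026 ] 0.011036930532033617 -0.15638924404551824
jartop [ 0.4438 -0.1282  0.083 ] -0.04885808089201432 -0.11872883389258937
jarfront [ 0.4458 -0.1012  0.07  ] -0.04887233430141622 -0.0916608257049662
(array([  0.4,   0.1, 154.6]), array([-0.002,  0.   , -0.002]))
```

```bash
python3 -m creep '[1,0,-3,50,0,0,0, 1,0,-3,100,0,0,0, 1,0,-3,140,0,0,0, 1,0,-3,157,0,0,0, 1,0,-3,157,0,0,0, 1,5,-3,157,0,0,0, 1,10,-3,157,0,0,0, 1,15,-3,157,0,0,0, 1,18,-3,157,0,0,0, 1,20,-3,157,0,0,0, 1,20,-3,157,0,0,0]'
python3 - <<'E'
from h import *
import cv2
o=get_obs(); im=snapshot("wrist"); cv2.imwrite("pics/w2.png",im[:,:,::-1])
a=-.076;x=np.array([np.cos(a),np.sin(a),0]);y=np.array([-np.sin(a),np.cos(a),0]);O=np.array([.5015,-.0135,0])
p=o["tcp_pos"]-O;print(x@p,y@p,p[2])
E
```

```text
clock: 3.05
tcp_pos: [0.4406, -0.1838, 0.0434]
tool_rot: [0.733, 0.68, -0.0, -0.0]
ft_force: [0.2, 0.0, -0.5]
width: 0.007
-0.04775316947251925 -0.17445350209831212 0.04335140563030401
```

View pics/w2.png

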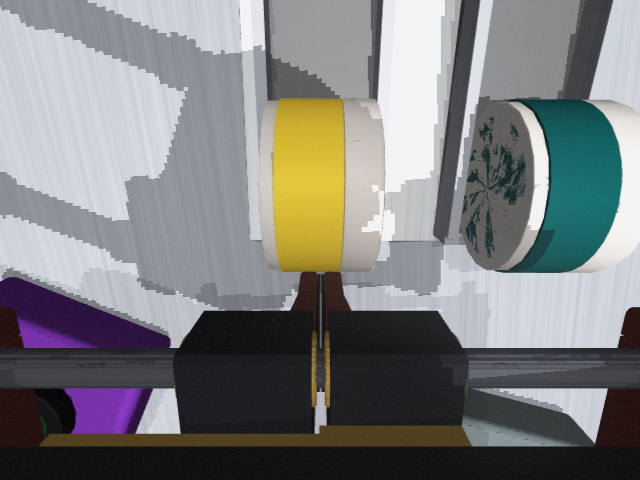

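The jar spans columns 260–385 (centre 322) and the fingertips are at 321. The gutter runs straight up the image, so they're aligned, just short of contact. Pushing at 60 mm/s along the 6° slope.

```bash
python3 -m creep '[1,4,0,-0.4,0,0,0, 1,9,0,-0.9,0,0,0, 1,14,0,-1.5,0,0,0, 1,20,0,-2.1,0,0,0, 1,26,0,-2.7,0,0,0, 1,32,0,-3.4,0,0,0, 1,38,0,-4,0,0,0, 1,44,0,-4.6,0,0,0, 1,50,0,-5.3,0,0,0, 1,56,0,-5.9,0,0,0, 1,62,0,-6.5,0,0,0, 1,68,0,-7.1,0,0,0]'
python3 -m creep '[1,6,0,-0.6,0,0,0, 1,12,0,-1.3,0,0,0, 1,18,0,-1.9,0,0,0, 1,24,0,-2.5,0,0,0, 1,30,0,-3.2,0,0,0, 1,36,0,-3.8,0,0,0, 1,42,0,-4.4,0,0,0, 1,48,0,-5,0,0,0, 1,54,0,-5.7,0,0,0, 1,60,0,-6.3,0,0,0, 1,66,0,-6.9,0,0,0, 1,72,0,-7.6,0,0,0]'
python3 - <<'E'
from h import *
import cv2
o=get_obs(); im=snapshot("wrist"); cv2.imwrite("pics/w3.png",im[:,:,::-1])
a=-.076;x=np.array([np.cos(a),np.sin(a),0]);y=np.array([-np.sin(a),np.cos(a),0]);O=np.array([.5015,-.0135,0])
p=o["tcp_pos"]-O;print(x@p,y@p,p[2])
E
```

```text
clock: 4.3
tcp_pos: [0.4458, -0.1157, 0.0503]
tool_rot: [0.734, 0.68, -0.001, -0.0]
ft_force: [-0.1, -1.5, 0.6]
width: 0.003
clock: 5.5
tcp_pos: [0.4513, -0.0434, 0.0579]
tool_rot: [0.734, 0.68, -0.001, -0.0]
ft_force: [-0.1, -1.1, 0.0]
width: 0.002
-0.047817793711208874 -0.03361746104402895 0.05791985354619639
```

View pics/w3.png

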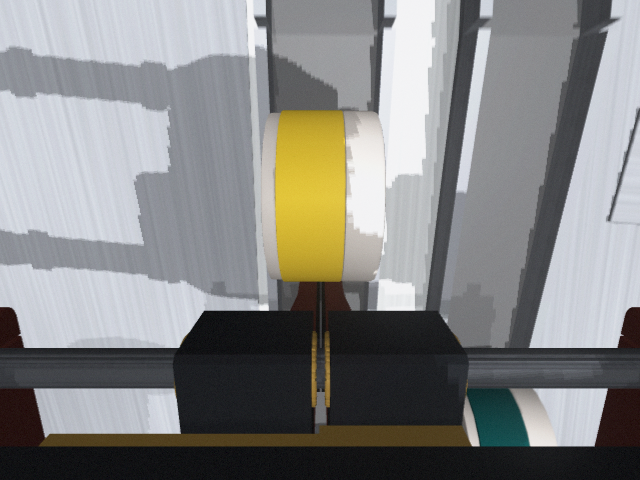

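The jar rides squarely in front of the fingertips (columns 262–385), with the crest ahead at row ~20. Continuing, slower at the crest.

```bash
python3 -m creep '[1,6,0,-0.6,0,0,0, 1,12,0,-1.3,0,0,0, 1,18,0,-1.9,0,0,0, 1,24,0,-2.5,0,0,0, 1,30,0,-3.2,0,0,0, 1,36,0,-3.8,0,0,0, 1,42,0,-4.4,0,0,0, 1,48,0,-5,0,0,0, 1,53,0,-5.6,0,0,0, 1,58,0,-6.1,0,0,0, 1,62,0,-6.5,0,0,0, 1,66,0,-6.9,0,0,0]'
python3 -m creep '[1,4,0,-0.4,0,0,0, 1,8,0,-0.7,0,0,0, 1,12,0,-0.8,0,0,0, 1,16,0,-0.8,0,0,0, 1,20,0,-0.6,0,0,0, 1,24,0,-0.2,0,0,0, 1,28,0,0,0,0,0, 1,31,0,0,0,0,0, 1,31,0,0,0,0,0, 1,31,0,0,0,0,0, 1,31,0,0,0,0,0]'
python3 - <<'E'
from h import *
import cv2
o=get_obs(); im=snapshot("wrist"); cv2.imwrite("pics/w4.png",im[:,:,::-1])
a=-.076;x=np.array([np.cos(a),np.sin(a),0]);y=np.array([-np.sin(a),np.cos(a),0]);O=np.array([.5015,-.0135,0])
p=o["tcp_pos"]-O;print(x@p,y@p,p[2],o["ft_force"])
E
```

```text
clock: 6.75
tcp_pos: [0.4564, 0.0235, 0.065]
tool_rot: [0.733, 0.68, -0.0, -0.0]
ft_force: [0.1, -0.1, -0.1]
width: 0.007
clock: 7.85
tcp_pos: [0.4587, 0.0544, 0.065]
tool_rot: [0.733, 0.68, -0.0, -0.0]
ft_force: [0.6, -0.4, -0.5]
width: 0.004
-0.0478375031770531 0.06447927266070476 0.06496405415323803 [ 0.62404676 -0.4255209  -0.49747658]
```

View pics/w4.png

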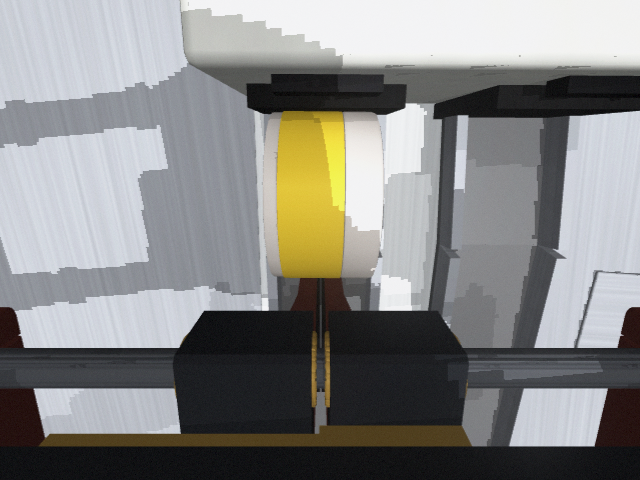

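The jar touches the black stop (row ~110), well past the crest (row ~250). Backing off, rising, and moving towards the button.

```bash
python3 -m creep '[1,-10,0,0,0,0,0, 1,-30,0,0,0,0,0, 1,-50,0,-20,0,0,0, 1,-60,0,-65,0,0,0, 1,-60,0,-110,0,0,0, 1,-60,0,-110,0,0,0]'
python3 - <<'E'
from h import *
o=get_obs(); print(delta(o,[.531,-.40,.17],-.076))
E
```

```text
clock: 8.5
tcp_pos: [0.4567, -0.0067, 0.1824]
tool_rot: [0.734, 0.679, 0.004, 0.004]
ft_force: [0.2, 0.1, -0.3]
width: 0.004
(array([-386.4,  104.2,   13.4]), array([ 0.011, -0.   , -0.001]))
```

```bash
python3 -m creep '[1,-386,104,13,0.011,0,0, 1,-386,104,13,0.011,0,0, 1,-386,104,13,0.011,0,0, 1,-386,104,13,0.011,0,0, 1,-386,104,13,0.011,0,0, 1,-386,104,13,0.011,0,0, 1,-386,104,13,0.011,0,0, 1,-386,104,13,0.011,0,0, 1,-386,104,13,0.011,0,0, 1,-386,104,13,0.011,0,0, 1,-386,104,13,0.011,0,0]'
python3 - <<'E'
from h import *
import cv2
o=get_obs(); im=snapshot("wrist"); cv2.imwrite("pics/w5.png",im[:,:,::-1]); t=snapshot("top");cv2.imwrite("pics/top1.png",cv2.resize(t[205:290,210:410,::-1],None,fx=4,fy=4))
np.save("w5.npy",np.r_[o["tcp_pos"],o["tool_rot"]])
g=cv2.inRange(cv2.cvtColor(im,cv2.COLOR_RGB2HSV),(45,100,60),(80,255,255))
n,l,s,c=cv2.connectedComponentsWithStats(g)
for i in range(1,n):
    if s[i,4]>60: print(s[i],c[i],wrist(o,c[i],.05))
E
```

```text
clock: 9.6
tcp_pos: [0.5306, -0.3989, 0.1704]
tool_rot: [0.734, 0.68, 0.0, -0.0]
ft_force: [0.2, 0.6, 0.4]
width: 0.002
[ 292  113   43   46 1517] [312.74555043 135.52801582] [ 0.52905912 -0.32562413  0.05      ]
[ 109  267   43   40 1276] [129.57680251 286.73275862] [ 0.37047572 -0.43250091  0.05      ]
```

View pics/w5.png

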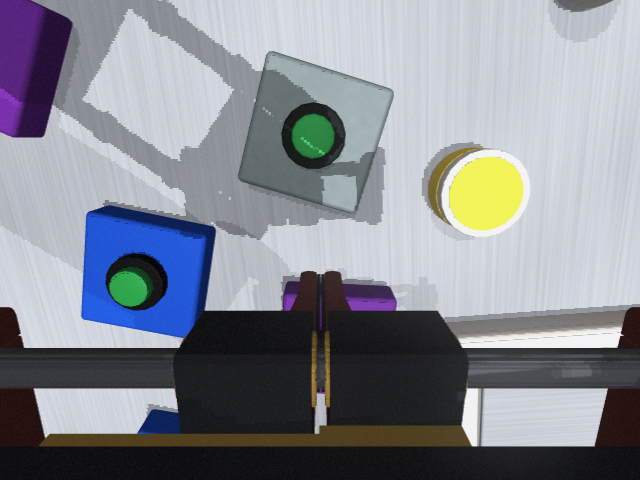

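View pics/top1.png

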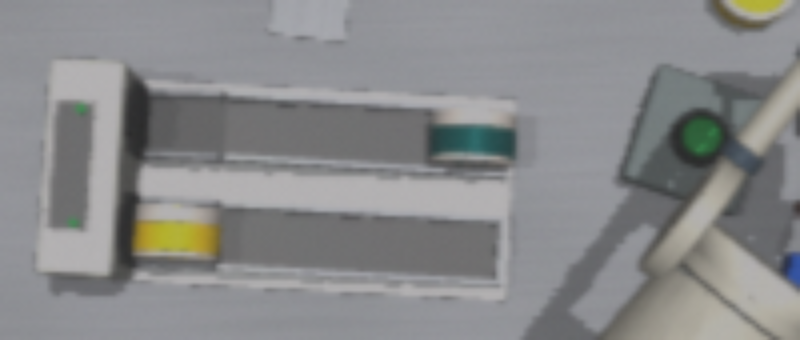

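The jar is home at crop (177,235), against the stop. Teal is unmoved. The grey box's button is at (313,136) in the wrist view, and both cameras agree to within 4 mm. Moving above it and then probing down.

Run:
```python
from h import *
print(delta(get_obs(),[.530,-.327,.075],-.076))
```

```text
(array([71.1, -6.5, 96.5]), array([0.001, 0.   , 0.   ]))
```

```bash
python3 -m creep '[1,45,-6,5,0,0,0, 1,71,-6,30,0,0,0, 1,71,-6,70,0,0,0, 1,71,-6,96,0,0,0, 1,71,-6,96,0,0,0]'; python3 -m creep '[1,0,0,4,0,0,0, 1,0,0,8,0,0,0, 1,0,0,12,0,0,0, 1,0,0,14,0,0,0, 1,0,0,16,0,0,0, 1,0,0,16,0,0,0]'
```

```text
clock: 10.2
tcp_pos: [0.5286, -0.3242, 0.0715]
tool_rot: [0.733, 0.681, -0.001, -0.003]
ft_force: [-0.9, 0.2, -0.5]
width: 0.01
clock: 10.8
tcp_pos: [0.5288, -0.3245, 0.0561]
tool_rot: [0.733, 0.681, -0.0, -0.002]
ft_force: [0.4, 0.2, 2.4]
width: 0.009
```

```bash
python3 -m creep '[1,0,0,1.5,0,0,0, 1,0,0,2.5,0,0,0, 1,0,0,2.5,0,0,0]';  python3 -m creep '[1,0,0,1.5,0,0,0, 1,0,0,2.5,0,0,0, 1,0,0,2.5,0,0,0]'
```

```text
clock: 11.1
tcp_pos: [0.5289, -0.3245, 0.0538]
tool_rot: [0.733, 0.681, -0.0, -0.002]
ft_force: [0.3, 0.8, 4.1]
width: 0.001
clock: 11.4
tcp_pos: [0.5289, -0.3245, 0.0515]
tool_rot: [0.733, 0.681, -0.0, -0.002]
ft_force: [-1.4, 1.7, 4.5]
width: 0.004
```

```bash
python3 -m creep '[1,0,0,1,0,0,0, 1,0,0,1.5,0,0,0, 1,0,0,1.5,0,0,0]'
```

```text
clock: 11.7
tcp_pos: [0.5289, -0.3246, 0.0513]
tool_rot: [0.733, 0.681, -0.0, -0.002]
ft_force: [-3.4, 2.1, 9.5]
width: 0.006
```

The force has risen to 9.5 N and the tool has stopped sinking, so the button is bottomed out. Releasing.

```bash
python3 -m creep '[1,0,0,-5,0,0,0, 1,0,0,-15,0,0,0, 1,0,0,-50,0,0,0, 1,-40,0,-90,0,0,0, 1,-85,0,-120,0,0,0, 1,-85,0,-120,0,0,0, 1,-85,0,-120,0,0,0]'
python3 - <<'E'
from h import *
import cv2
t=snapshot("top")[205:290,210:410,::-1]; w=snapshot("wrist")[0:340,:,::-1]
cv2.imwrite("pics/end.png",np.vstack([cv2.resize(t,(640,255)),w]))
E
```

```text
clock: 12.4
tcp_pos: [0.523, -0.4112, 0.1719]
tool_rot: [0.733, 0.68, -0.0, -0.001]
ft_force: [0.6, 0.3, -0.1]
width: 0.004
```

View pics/end.png

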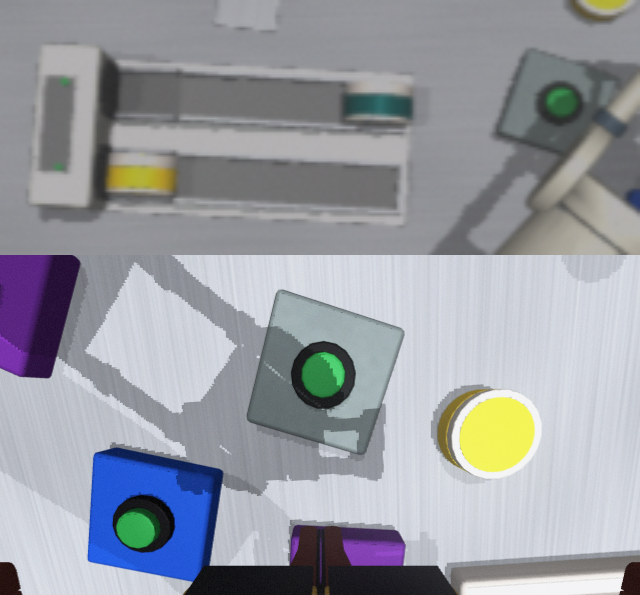

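The jar is at the stop (140,172), teal is at the low end (377,102), the button is back up (323,375), and the arm is clear of everything.

```bash
python3 -c "from cell import *; print(job_done())"
```

```text
the job is handed in; nothing more can be done
None
```

The job is done and handed in at about 12.5 s on the robot's clock. The hand-in gave no verdict.

- **Jar:** I rolled the yellow-label jar up its gutter at about 40–60 mm/s with the shut fingertips behind it, over the crest and against the stop. The last pictures show it at the stop and the teal jar at its low end. I did not measure the jar's speed as it rolled off the crest.
- **Button:** I pressed the green button on the grey box until it bottomed out: the force rose to 9.5 N and the tool stopped sinking. I then let it go. The last picture shows it back up and the arm clear of everything.
- **Bystanders:** those visible in the closing pictures stand where they were. The tape, the bottle and the two jars by the tape were not in that last look, but the arm's path kept clear of them.
- **Disagreements:** the top and wrist cameras differed by 2–4 mm on the gutter line and the button, within what the push and press needed.

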